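# Clamp a guide bush in the guarded bore polisher

## Robot

A 6-joint arm with a two-finger parallel gripper is mounted at the origin on a cart in front of the work surface, level with it; the furniture and walls round the work are solid. World frame = base frame: x ahead of the robot, y to its left, z up, the work surface at z = 0. Lengths are in m, angles in rad, forces in N, time in s.
With the tool pointing down it reaches from about 0.3 to 0.875 m from the base axis. Payload 6.4 kg.
Tool frame: the origin (TCP) lies at the centre of the arm's flange, where the gripper is bolted on; the fingertips stand 173 mm ahead of it and the grasp point (between the pads) lies ctrl.grip_point_offset ahead of it (ctrl.grip_point_offset is the distance from the TCP to the grasp point, in m); z points along the fingers, y is the direction in which the jaws open and shut (so a half turn about z gives the same grasp; the last joint's range is limited). The gripper opens to 85 mm and grips with 20 to 120 N. Pads are 22 mm wide; open, the fingers measure 114 mm over their backs; the gripper's body (76 mm by 85 mm) begins 54 mm behind the grasp point. The pads swing forward as they close: fully open they stand 13 mm farther back than shut.
Start: joints at [-1.336, 0.181, 1.607, -0, 1.354, -0.206], TCP at [0.245, -0.52, 0.405] pointing down, gripper open.
Joint ranges: [-2.99, 2.99], [-0.89, 2.07], [0.3, 2.58], [-1.14, 4.28], [0, 2.63], [-3.12, 3.12]. Speed limits (rad/s): [2.57, 2.57, 3.01, 3.14, 3.14, 3.14].

## Interface

Orientations are given as a unit quaternion [w, x, y, z].
In Python, from bench import ctrl, cams, boxes_of, landmark_of gives the robot as it stands.
- The arm moves only by the shell command python3 -m handwheel 'ROWS'. ROWS is JSON, a list of rows, each an object with "offset": the shift along the tool's x, y, z in m, a list of three; "spin": the turn about the tool's z in degrees; "grip": the opening, from 0 (shut) to 1 (fully open). A call has 1 to 20 rows; each row is the pose to reach, as a shift and turn from the pose commanded when the call began, along the tool's axes at that moment; what a row does not reach only later rows make up. A row lasts 1/8 s, in which the tool goes at most 62.5 mm and 10.7 degrees, less where a joint would pass 70% of its speed; a pose out of reach is approached as far as the arm can. A call with a gripper value outside its range is refused whole. The fingers move at their own pace and stop on an object; the grip force is fixed at half the most. Time passes only in rows, so rows that repeat a pose let the fingers close. It gives the time, the measured TCP pose, the force and the opening at its end, in the units of the state.
- ctrl.get_obs(): the state, without advancing time (a new reading comes with each control period).
- cams.camera(name): name is "side" or "top"; returns a dict with "color" (420x560x3 uint8, red, green, blue), "camera_matrix" (3x3 intrinsics, pixels), "distortion" ([k1, k2, p1, p2, k3] as OpenCV has them; the pictures are not rectified), "view" (4x4, takes a point from world to camera coordinates). Camera axes: x right, y up, looking along -z (the intrinsics and any distortion apply to the point x, -y, -z); pixel columns grow to the right and rows downward; lengths in m; the calibration is good to about 2 mm. A picture is of the moment at which its call begins. There is no depth.
- ctrl.hand_in(): hands the job in, once; it reports no verdict.
Trained networks look in a picture, given as the dict that the camera call returned (one of the last four; its "shot" number tells which), for a name from the list of things; names that differ only in an ending like _2 or _b are one class to them, and where a whole thing is asked for, a point or a joint stands for the part that bears it (a point fixed in the world has none). Each returns a list of dicts, best first, with "confidence" (0 to 1); they miss things now and then, are a little off and sometimes report something else, mostly with a low value. They report only what shows in the picture. A call takes as long as a camera call.
- boxes_of(picture, thing): "uv" ([column, row] in pixels, amid what is visible of it).
- landmark_of(picture, thing): "uv" ([column, row] in pixels: a listed point, or the origin of a listed thing).
The state is a dict: "time_s": time; "q": joint angles; "dq": joint speeds; "joint_efforts": joint torques, N m; "eef_pos": TCP position; "eef_rot": TCP orientation; "wrist_force": force on the tool from outside, world axes, zero at the start; "torque": the same for the moment, N m; "opening": opening from 0.0 (shut) to 1.0 (fully open).
Only numpy, scipy, OpenCV 4.12 (cv2) and the standard library are available. Lean on these libraries where they do the work, as an engineer would, in place of code of your own. Each camera call takes 0.05 s, during which the arm holds its last target.

## Task

The steel guide bush lies part way out of the V-block of the small bench bore polisher. Push it in by its flange until the flange sits home against the stop at the end of the V-block; then reach down through the window in the top of the yellow guard and press the red clamp lever fully down, so that it locks and the clamp holds the bush, without touching the guard. Lift nothing, and leave the loose things around alone.

Things in the scene. Friction and masses are not known exactly. Their poses are not given: they have to be found in the camera images.
- polisher: bench bore polisher, bolted down: grey base 272 x 262 x 14 mm, V-block, blue motor. Origin on the bench top, x away from the robot, y left, z up; base x -100 to 172, y -151 to 111 mm. In this frame the V-block lies at y = 60, x -70 (front end, with a dark horseshoe stop 66 high and 65 wide) to 56, 44 high; the motor at y = 60, x 84 to 170, 97 high. Nothing stands higher than the guard
- bush: steel flanged guide bush, 0.85 kg (20 % more or less), 148 mm long, barrel 45 mm and flange 54 mm across, flange 15 mm thick. It lies level in the V-block along the polisher's x, axis 54 mm above the bench, flange toward the robot, 24 to 40 mm out, and slides in the ground, oiled V at 2 to 5 N
- bush_face (a point): centre of the outer, robot-side face of the bush's flange, on its axis, 54 mm above the bench. The face is an upright ring, 54 mm outside, with a 30 mm bore: push on the metal, or with fingers that span the bore. Home: this point is at x = -84 mm in the polisher's frame and the flange stops hard
- guard: fixed yellow sheet guard over clamp and inner V-block, clear panes in front and top; origin and axes are the polisher's. It fills x -38 to 84, y -144 to 104 mm; top face 130 mm above the bench, screw heads 3 mm more. Closed but for the window, a spindle slot and a front mouth for the bush (y 26 to 94); when home, the flange's outer face is 47 mm in front of it
- window (a point): centre of the window in the guard's flat top, at the top face's height (130 mm). The window is 78 mm along the polisher's x and 94 mm along its y; its black rubber edging stands 2.5 mm into it and 1 mm above the sheet
- lever (a joint): toggle clamp lever under the window: 0 at the start (up, open), 0.42 rad = down on its stop, locked past dead centre (0.40), where it stays by itself. Its axis lies along the polisher's x at y = -8 mm, z = 58 mm. Pressing the grip takes about 2 N at first and 5 to 6 N half-way as the clamp tightens, less again near the end
- lever_pad (a point): middle of the upper face of the lever's red grip (18 mm wide along the polisher's x, 78 mm long, pointing to its -y, its outer end raised 0.42 rad when up, level when down). From about 10 mm below the guard's top it goes 32 mm down and 19 mm toward the polisher's -y on its arc; pressing straight down works, the fingertip sliding along the grip
- clamp_pad: black rubber foot of the clamp, 15 mm across, on a sprung spindle at the end of the clamp arm; the lever brings it down on the bush's barrel, where it presses with about 8 N when locked
- paste_jar: paste jar with black lid, 55 mm across, 46 mm high, loose bystander; origin at the centre of its underside
- felt_wheel: felt polishing wheel on a mandrel, 43 mm across, 50 mm high, loose bystander; origin at the centre of its underside
- felt_bob: small white felt bob on a thin shank, 29 mm across, 52 mm high, loose bystander; origin at the centre of its underside
- hex_driver: hex driver with red handle, 23 x 170 x 24 mm, behind the vice, loose bystander; origin at the centre of its underside

How it is judged:
By the outcome, as a careful person would: the job done as asked, in the order asked, and still so for the second after the job is handed in, with the robot touching nothing.
It also fails if it takes over 51 s, if anything falls off the work surface, if the arm or the gripper's body presses on something with over 40 N, if the wrist force passes 120 N, or if a joint passes its speed limit or range.

## Working session

There is one attempt and no reset: what is moved stays moved. The work goes in short steps, Python scripts to look and compute and a shell command to move; the robot and the scene stay as the last step left them, time stands still between calls to the robot, and variables do not carry over. Pictures are saved under pics/ and viewed, and the job is handed in when it is done.

```bash
ls; mkdir -p pics; python3 - <<'E'
from bench import ctrl,cams,boxes_of,landmark_of
import cv2,numpy as np
print(ctrl.get_obs(), ctrl.grip_point_offset)
for n in ["side","top"]:
    p=cams.camera(n)
    cv2.imwrite(f"pics/{n}0.png",p["color"][:,:,::-1])
    print(n,p["camera_matrix"].tolist(),p["distortion"],p["view"].tolist())
    for t in ["polisher","bush_face","window","lever_pad","bush","guard","paste_jar","felt_wheel","felt_bob","hex_driver","clamp_pad"]:
        print(t,[(np.round(d["uv"],1).tolist(),round(d["confidence"],2)) for d in landmark_of(p,t)[:3]])
E
```

```text
pics
{'time_s': 0.0, 'q': array([-1.33631814e+00,  1.81556931e-01,  1.60800579e+00,  1.08904802e-05,
        1.35379332e+00, -2.06289013e-01]), 'dq': array([-0.0003696 ,  0.00168333, -0.00070027, -0.00010495, -0.0002013 ,
       -0.00061469]), 'joint_efforts': array([ 1.40079883e-03, -4.44866860e+01, -3.51339483e+01, -3.84492305e-04,
        9.04290006e-03,  8.66213895e-06]), 'eef_pos': array([ 0.24527762, -0.51978381,  0.40377602]), 'eef_rot': array([-8.81680987e-04,  9.75813543e-01,  2.18602726e-01, -7.11072533e-06]), 'wrist_force': array([0.18735799, 0.78088676, 0.91689666]), 'torque': array([ 0.0058045 ,  0.01295195, -0.00325942]), 'opening': 0.9988522808002086} 0.1547
side [[435.6523410827073, 0.0, 277.57939957670465], [0.0, 435.6523410827073, 211.21819389812188], [0.0, 0.0, 1.0]] [0.01559503 0.         0.         0.         0.        ] [[-0.9966344849830517, -0.08020605803397182, -0.01693196967921617, 0.5740543463235311], [0.016624560988550658, -0.4000232995139089, 0.9163541803352803, -0.07579132251716753], [-0.08027033894599367, 0.9129886900179301, 0.4000104055957028, -0.98930
[... 561 characters left out ...]
         0.        ] [[0.025586404842081457, -0.9995868319803721, -0.01309584738382886, 0.02957468324307344], [0.9830294826314929, 0.02277778989340033, 0.18202804334725878, -0.5816391630621621], [-0.18165454072088735, -0.017531047288041182, 0.9832061280405386, -1.0228952162043794], [0.0, 0.0, 0.0, 1.0]]
polisher [([191.1, 244.4], 0.57), ([224.7, 212.6], 0.55)]
bush_face [([192.8, 246.7], 0.64)]
window [([257.1, 197.1], 0.95)]
lever_pad [([250.7, 198.1], 0.51)]
bush [([196.8, 218.8], 0.8)]
guard [([228.8, 207.9], 0.61)]
paste_jar [([396.7, 233.7], 0.89), ([340.7, 154.7], 0.21)]
felt_wheel [([319.3, 235.2], 0.56)]
felt_bob [([348.7, 249.5], 0.6)]
hex_driver [([341.1, 154.2], 0.8)]
clamp_pad []
```

View pics/side0.png

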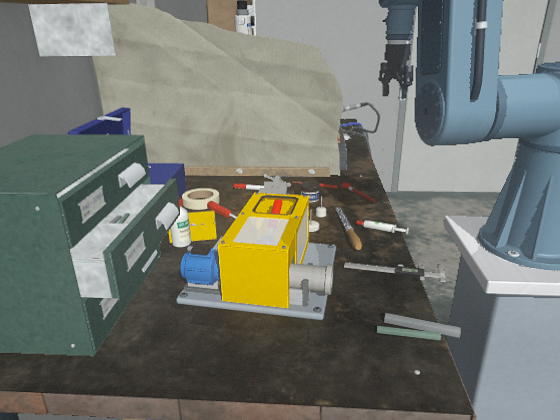

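View pics/top0.png

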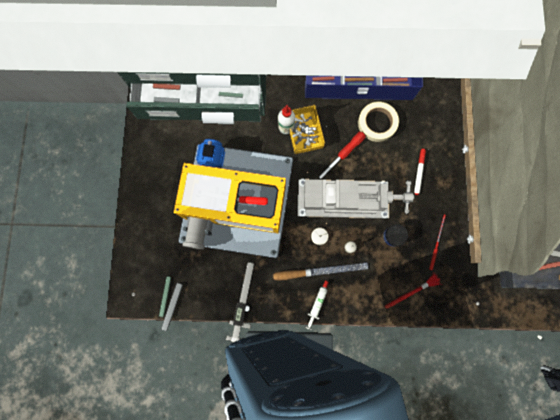

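```bash
python3 - <<'E'
import cv2
for n,(x0,x1,y0,y1) in {"side":(200,360,170,330),"top":(160,320,140,270)}.items():
    i=cv2.imread(f"pics/{n}0.png")[y0:y1,x0:x1]
    f=600/max(i.shape[:2]); cv2.imwrite(f"pics/{n}0z.png",cv2.resize(i,None,fx=3.75,fy=3.75,interpolation=cv2.INTER_CUBIC))
E
```

```text
(no output)
```

View pics/side0z.png

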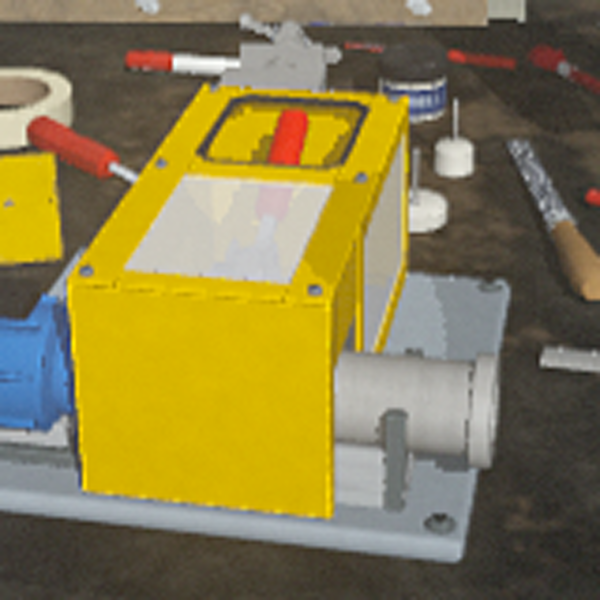

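View pics/top0z.png

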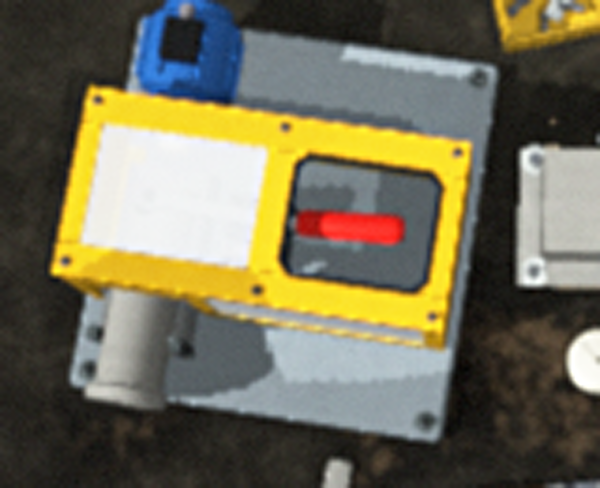

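```bash
cat > h.py <<'E'
import numpy as np,cv2
from bench import ctrl,cams,boxes_of,landmark_of
F=np.diag([1.,-1,-1])
def proj(p,P):
    P=np.atleast_2d(P).astype(float); V=np.array(p["view"])
    R=F@V[:3,:3]; t=F@V[:3,3]
    return cv2.projectPoints(P,cv2.Rodrigues(R)[0],t,np.array(p["camera_matrix"]),np.array(p["distortion"]))[0].reshape(-1,2)
def W(pose,L):
    L=np.atleast_2d(L); x,y,a=pose; c,s=np.cos(a),np.sin(a)
    return np.c_[x+c*L[:,0]-s*L[:,1],y+s*L[:,0]+c*L[:,1],L[:,2]]
E
cat > fit.py <<'E'
from h import *
from scipy.optimize import least_squares
ps={n:cams.camera(n) for n in ["side","top"]}
G=.13;B=.014
obs={"top":[((84,104,130),(90,86)),((84,-144,130),(472,142)),((-38,104,130),(54,274)),((172,-151,14),(498,65)),((-100,-151,14),(440,440)),((-100,111,14),(70,385))],
"side":[((84,104,130),(70,285)),((-38,104,130),(333,300)),((-38,-144,130),(410,97)),((84,-144,130),(205,85)),((-100,111,14),(463,555)),((-100,-151,14),(510,285)),((84,104,14),(82,490)),((-38,104,14),(332,518))]}
off={"top":(160,140),"side":(200,170)}
def res(v,full=False):
    r=[]
    for n in obs:
        L=np.array([o[0] for o in obs[n]])/1000; uv=np.array([o[1] for o in obs[n]])/3.75+off[n]
        r.append(proj(ps[n],W(v,L))-uv)
    return r if full else np.concatenate(r).ravel()
s=least_squares(res,[.55,.1,0],loss="soft_l1")
print(s.x,np.degrees(s.x[2]))
for r in res(s.x,True): print(np.round(r,1).tolist())
v=s.x
# triangulate landmarks
def tri(t):
    o={n:landmark_of(ps[n],t) for n in ps}
    if not all(o.values()): return None
    f=lambda P:np.concatenate([proj(ps[n],P)[0]-o[n][0]["uv"] for n in ps])
    q=least_squares(f,[.6,0,.1]); return q.x,q.fun
for t in ["bush_face","window","lever_pad"]:
    r=tri(t)
    if r:
        d=r[0][:2]-v[:2];c,sn=np.cos(v[2]),np.sin(v[2])
        print(t,np.round(r[0],4),"local",np.round([c*d[0]+sn*d[1],-sn*d[0]+c*d[1]],4),"res",np.round(r[1],1))
for n in ps:
    im=ps[n]["color"][:,:,::-1].copy(); im=cv2.resize(im,None,fx=3.75,fy=3.75,interpolation=cv2.INTER_CUBIC)
    def poly(L):
        q=(proj(ps[n],W(v,np.array(L)/1000))+.0)*3.75
        cv2.polylines(im,[np.round(q).astype(int)],True,(255,0,255),1)
    poly([(84,104,130),(84,-144,130),(-38,-144,130),(-38,104,130)])
    poly([(172,111,14),(172,-151,14),(-100,-151,14),(-100,111,14)])
    th=np.linspace(0,6.28,40)
    for fx in (-84-24,-84-40): poly([(fx,60+27*np.cos(a),54+27*np.sin(a)) for a in th])
    x,y=[int(k*3.75) for k in off[n]]
    cv2.imwrite(f"pics/{n}_ov.png",im[y:y+600,x:x+620])
E
python3 fit.py
```

```text
[ 0.55690508  0.18254991 -0.12642777] -7.243777812160784
[[-0.3, -0.2], [-0.2, -0.2], [-0.6, -0.7], [0.2, -0.7], [0.3, 0.1], [-0.6, -0.5]]
[[-0.9, -1.8], [-0.2, 0.2], [0.3, -0.4], [0.0, -0.5], [0.6, -2.7], [0.9, -1.9], [0.5, 0.6], [0.5, 0.6]]
bush_face [0.5754 0.2411 0.149 ] local [0.0109 0.0604] res [ 38.4   7.4   0.  -52.5]
window [0.5688 0.0894 0.1312] local [ 0.0235 -0.0909] res [-1.9 -0.3 -0.   2.2]
lever_pad [0.569 0.114 0.122] local [ 0.0207 -0.0665] res [ 0.9  0.2  0.  -1.1]
```

View pics/side_ov.png

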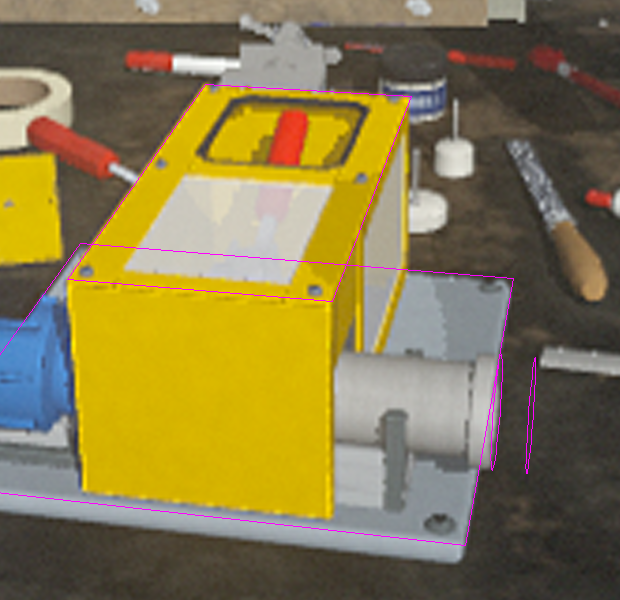

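View pics/top_ov.png

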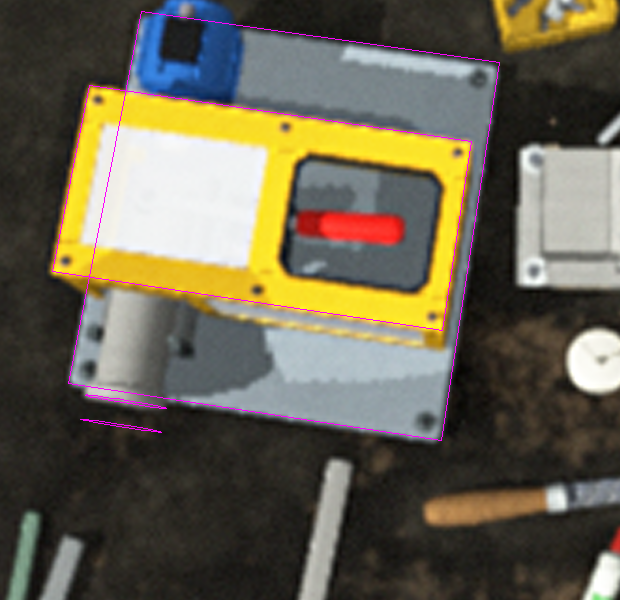

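```bash
cat >> h.py <<'E'
POSE=(0.55690508,0.18254991,-0.12642777)
from scipy.spatial.transform import Rotation as Ro
def off(L,tipz,yaw=None):
    o=ctrl.get_obs(); w,x,y,z=o["eef_rot"]; R=Ro.from_quat([x,y,z,w])
    P=W(POSE,[[L[0]/1000,L[1]/1000,tipz+.173]])[0]
    X=R.as_matrix()[:,0]; yw=np.degrees(np.arctan2(X[1],X[0]))
    print("target",np.round(P,4),"offset",np.round(R.as_matrix().T@(P-o["eef_pos"]),4),"spin",round(yw-np.degrees(POSE[2]),2))
def loc(plane=0.173):
    o=ctrl.get_obs(); d=o["eef_pos"][:2]-np.array(POSE[:2]);c,s=np.cos(POSE[2]),np.sin(POSE[2])
    print("t",round(o["time_s"],2),"local mm",np.round([1e3*(c*d[0]+s*d[1]),1e3*(-s*d[0]+c*d[1]),1e3*(o["eef_pos"][2]-.173)],1),"F",np.round(o["wrist_force"],1),"op",round(o["opening"],3))
E
python3 - <<'E'
from h import *
ps={n:cams.camera(n) for n in ["side","top"]}
from scipy.optimize import minimize
for n in ps:
    u=landmark_of(ps[n],"bush_face")[0]["uv"]
    r=min((np.linalg.norm(proj(ps[n],W(POSE,[[x/1000,.06,.054]]))[0]-u),x) for x in range(-140,-70)); print(n,"face x",r)
    im=ps[n]["color"].astype(int); m=(im[...,0]>150)&(im[...,1]<70)&(im[...,2]<70)
    wu=proj(ps[n],W(POSE,[[.023,-.075,.12]]))[0]; mm=np.zeros_like(m); a,b=int(wu[0]),int(wu[1]); mm[b-14:b+14,a-18:a+18]=m[b-14:b+14,a-18:a+18]
    v,u2=np.nonzero(mm); c=np.array([u2.mean(),v.mean()]); print(n,"red",c,u2.min(),u2.max(),v.min(),v.max())
    print(" grip centre pred", wu, "x=23 +-10mm y, x:",proj(ps[n],W(POSE,[[.013,-.075,.12],[.033,-.075,.12],[.023,-.085,.12]])))
loc(); off((-145,60),.25)
E
```

```text
side face x (np.float64(0.6726636567932286), -107)
side red [276.67647059 206.47058824] 272 281 200 213
 grip centre pred [275.24977457 210.46042782] x=23 +-10mm y, x: [[280.0399192  210.78674981]
 [270.48049815 210.1355252 ]
 [276.26647048 208.55709579]]Traceback (most recent call last):
  File "<stdin>", line 5, in <module>
IndexError: list index out of range
```

```bash
python3 - <<'E'
from h import *
p=cams.camera("top")
im=p["color"].astype(int); m=(im[...,0]>150)&(im[...,1]<70)&(im[...,2]<70)
wu=proj(p,W(POSE,[[.023,-.075,.12]]))[0];a,b=int(wu[0]),int(wu[1]); mm=np.zeros_like(m);mm[b-10:b+10,a-25:a+25]=m[b-10:b+10,a-25:a+25]
v,u=np.nonzero(mm);print(u.mean(),v.mean(),u.min(),u.max(),v.min(),v.max())
print(proj(p,W(POSE,[[.023,-.075,.12],[.013,-.075,.12],[.023,-.085,.12],[.023,-.091,.131]])))
loc(); off((-145,60),.25)
E
```

```text
254.2921348314607 200.02247191011236 240 267 196 204
[[253.25589927 199.07198675]
 [252.57405527 203.15062199]
 [257.38822756 199.68570502]
 [259.59573209 199.20178654]]
t 1.85 local mm [-220.5 -736.3  231.7] F [-0.6  0.8  1. ] op 1.001
target [0.4206 0.2604 0.423 ] offset [ 0.4915 -0.631  -0.0183] spin 32.5
```

```bash
python3 -m handwheel '[{"offset":[0.123,-0.158,-0.018],"spin":8,"grip":0},{"offset":[0.123,-0.158,-0.018],"spin":16,"grip":0},{"offset":[0.123,-0.158,-0.018],"spin":24,"grip":0},{"offset":[0.246,-0.316,-0.018],"spin":32.5,"grip":0},{"offset":[0.246,-0.316,-0.018],"spin":32.5,"grip":0},{"offset":[0.246,-0.316,-0.018],"spin":32.5,"grip":0},{"offset":[0.369,-0.474,-0.018],"spin":32.5,"grip":0},{"offset":[0.369,-0.474,-0.018],"spin":32.5,"grip":0},{"offset":[0.369,-0.474,-0.018],"spin":32.5,"grip":0},{"offset":[0.4915,-0.631,-0.018],"spin":32.5,"grip":0},{"offset":[0.4915,-0.631,-0.018],"spin":32.5,"grip":0},{"offset":[0.4915,-0.631,-0.018],"spin":32.5,"grip":0},{"offset":[0.4915,-0.631,-0.018],"spin":32.5,"grip":0},{"offset":[0.4915,-0.631,-0.018],"spin":32.5,"grip":0},{"offset":[0.4915,-0.631,-0.018],"spin":32.5,"grip":0}]'
python3 - <<'E'
from h import *
loc(); off((-145,60),.034)
for n in ["side","top"]:
    p=cams.camera(n); cv2.imwrite(f"pics/{n}1.png",p["color"][:,:,::-1])
    i=p["color"][60:330,180:400,::-1]; cv2.imwrite(f"pics/{n}1z.png",cv2.resize(i,None,fx=2.2,fy=2.2,interpolation=cv2.INTER_CUBIC))
E
```

```text
time_s: 3.72
eef_pos: [0.4204, 0.2602, 0.4224]
eef_rot: [0.0, 0.998, -0.063, -0.0]
wrist_force: [-0.1, 0.0, -0.8]
opening: -0.004
t 3.73 local mm [-145.2   59.8  249.4] F [-0.1  0.  -0.8] op -0.004
target [0.4206 0.2604 0.207 ] offset [ 0.0003 -0.0004  0.2154] spin 0.05
```

View pics/side1z.png

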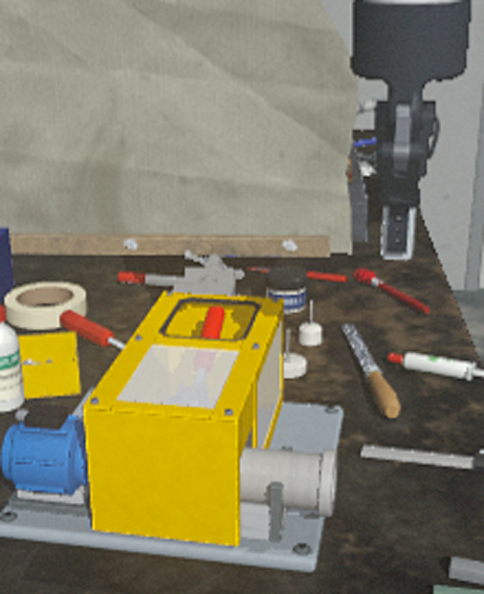

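View pics/top1.png

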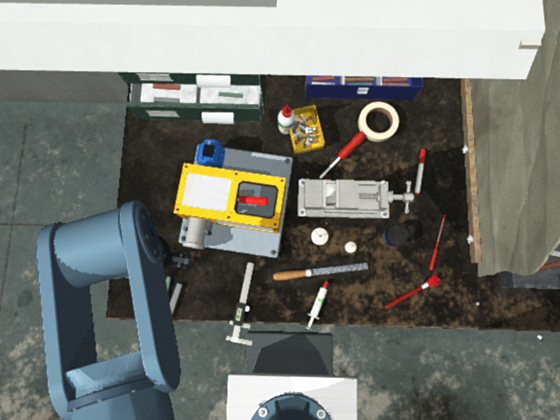

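```bash
python3 -m handwheel '[{"offset":[0,0,0.06],"spin":0,"grip":0},{"offset":[0,0,0.12],"spin":0,"grip":0},{"offset":[0,0,0.17],"spin":0,"grip":0},{"offset":[0,0,0.2],"spin":0,"grip":0},{"offset":[0,0,0.215],"spin":0,"grip":0},{"offset":[0,0,0.215],"spin":0,"grip":0},{"offset":[0.01,0,0.215],"spin":0,"grip":0},{"offset":[0.018,0,0.215],"spin":0,"grip":0},{"offset":[0.018,0,0.215],"spin":0,"grip":0}]'
python3 - <<'E'
from h import *
loc()
for n in ["side"]:
    p=cams.camera(n)
    i=p["color"][120:330,200:400,::-1]; cv2.imwrite(f"pics/{n}2z.png",cv2.resize(i,None,fx=2.8,fy=2.8,interpolation=cv2.INTER_CUBIC))
E
```

```text
time_s: 4.95
eef_pos: [0.4398, 0.2581, 0.2088]
eef_rot: [-0.0, 0.998, -0.063, 0.001]
wrist_force: [-1.2, -0.2, -0.4]
opening: -0.0
t 4.95 local mm [-125.7   60.2   35.8] F [-1.2 -0.2 -0.4] op -0.0
```

View pics/side2z.png

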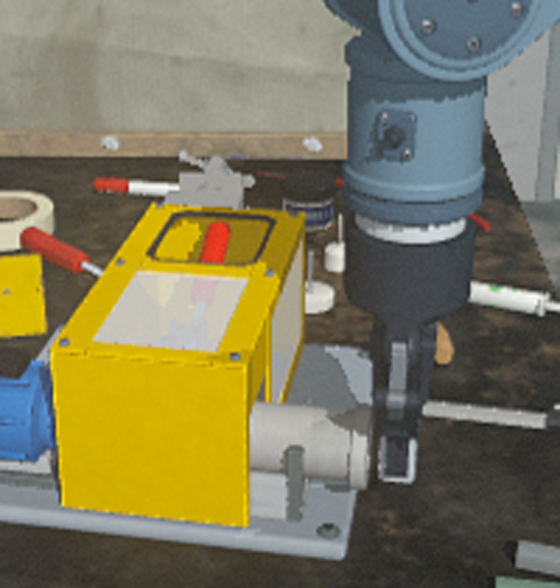

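```bash
python3 -m handwheel '[{"offset":[0.004,0,0.001],"spin":0,"grip":0},{"offset":[0.008,0,0.001],"spin":0,"grip":0},{"offset":[0.012,0,0.001],"spin":0,"grip":0},{"offset":[0.015,0,0.001],"spin":0,"grip":0},{"offset":[0.018,0,0.001],"spin":0,"grip":0},{"offset":[0.021,0,0.001],"spin":0,"grip":0},{"offset":[0.024,0,0.001],"spin":0,"grip":0},{"offset":[0.024,0,0.001],"spin":0,"grip":0}]'
python3 - <<'E'
from h import *
loc()
E
```

```text
time_s: 6.0
eef_pos: [0.4628, 0.255, 0.2068]
eef_rot: [-0.0, 0.998, -0.063, 0.0]
wrist_force: [-1.4, 0.1, -1.4]
opening: 0.001
t 6.0 local mm [-102.5   60.    33.8] F [-1.4  0.1 -1.4] op 0.001
```

Now small steps, watching for the hard stop.

```bash
python3 -m handwheel '[{"offset":[0.002,0,0],"spin":0,"grip":0},{"offset":[0.004,0,0],"spin":0,"grip":0},{"offset":[0.005,0,0],"spin":0,"grip":0},{"offset":[0.006,0,0],"spin":0,"grip":0},{"offset":[0.006,0,0],"spin":0,"grip":0}]'
python3 - <<'E'
from h import *
loc()
E
python3 -m handwheel '[{"offset":[0.001,0,0],"spin":0,"grip":0},{"offset":[0.002,0,0],"spin":0,"grip":0},{"offset":[0.002,0,0],"spin":0,"grip":0}]'
python3 - <<'E'
from h import *
loc()
for n in ["side","top"]:
    p=cams.camera(n)
    i=p["color"][140:330,160:400,::-1]; cv2.imwrite(f"pics/{n}3z.png",cv2.resize(i,None,fx=3,fy=3,interpolation=cv2.INTER_CUBIC))
E
```

```text
time_s: 6.62
eef_pos: [0.4684, 0.2543, 0.2068]
eef_rot: [-0.0, 0.998, -0.063, 0.0]
wrist_force: [-3.8, -0.1, 0.1]
opening: -0.002
t 6.62 local mm [-96.9  60.   33.8] F [-3.8 -0.1  0.1] op -0.002
time_s: 7.0
eef_pos: [0.4702, 0.2541, 0.2067]
eef_rot: [-0.0, 0.998, -0.063, -0.0]
wrist_force: [-4.9, 0.6, 2.2]
opening: 0.0
t 7.0 local mm [-95.   60.   33.7] F [-4.9  0.6  2.2] op 0.0
```

View pics/side3z.png

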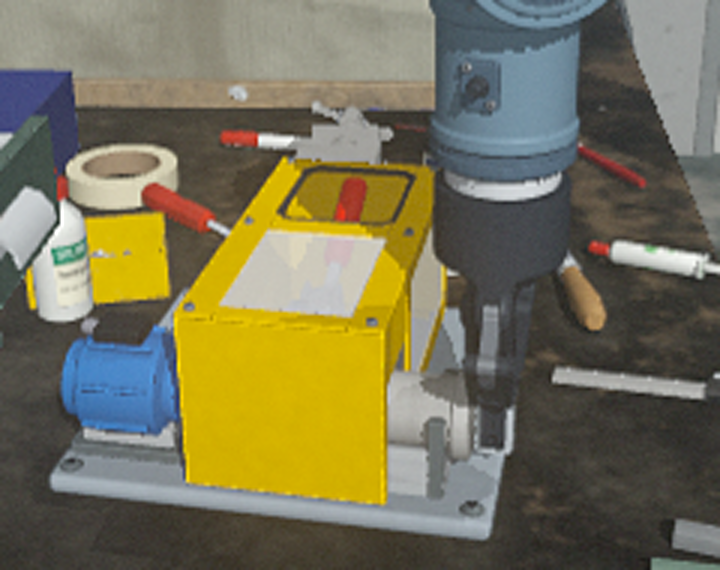

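View pics/top3z.png

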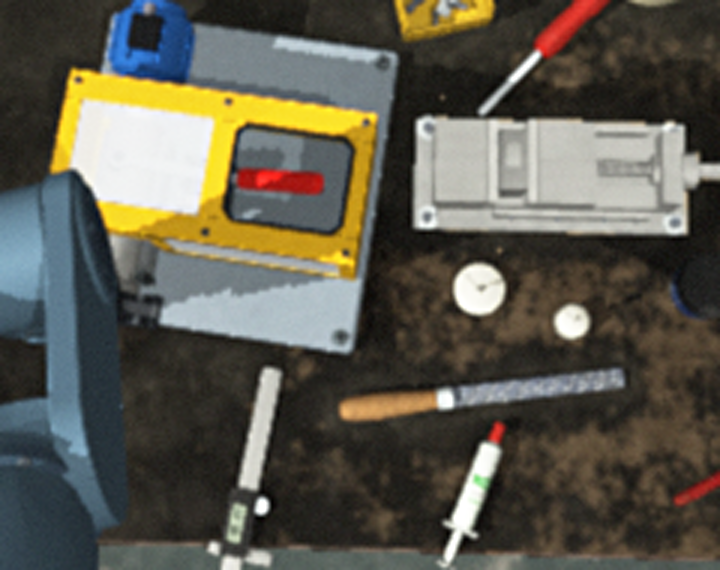

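```bash
for i in 1 2 ; do :; done; python3 -m handwheel '[{"offset":[0.001,0,0],"spin":0,"grip":0},{"offset":[0.002,0,0],"spin":0,"grip":0},{"offset":[0.002,0,0],"spin":0,"grip":0}]'
python3 -c "from h import *;loc()"
python3 -m handwheel '[{"offset":[0.001,0,0],"spin":0,"grip":0},{"offset":[0.002,0,0],"spin":0,"grip":0},{"offset":[0.002,0,0],"spin":0,"grip":0}]'
python3 -c "from h import *;loc()"
```

```text
time_s: 7.48
eef_pos: [0.4713, 0.2539, 0.2063]
eef_rot: [0.0, 0.998, -0.063, -0.001]
wrist_force: [-8.7, 1.5, 3.6]
opening: -0.002
t 7.47 local mm [-93.9  60.   33.3] F [-8.7  1.5  3.6] op -0.002
time_s: 7.85
eef_pos: [0.4722, 0.2538, 0.2058]
eef_rot: [0.0, 0.998, -0.063, -0.003]
wrist_force: [-12.5, 2.0, 5.3]
opening: -0.003
t 7.85 local mm [-93.   60.   32.8] F [-12.5   2.    5.3] op -0.003
```

```bash
python3 -m handwheel '[{"offset":[0.001,0,0],"spin":0,"grip":0},{"offset":[0.002,0,0],"spin":0,"grip":0},{"offset":[0.003,0,0],"spin":0,"grip":0},{"offset":[0.003,0,0],"spin":0,"grip":0}]'
python3 -c "from h import *;loc()"
python3 -m handwheel '[{"offset":[-0.01,0,0],"spin":0,"grip":0},{"offset":[-0.025,0,0],"spin":0,"grip":0},{"offset":[-0.04,0,-0.03],"spin":0,"grip":0},{"offset":[-0.04,0,-0.09],"spin":0,"grip":0},{"offset":[-0.04,0,-0.15],"spin":0,"grip":0},{"offset":[-0.04,0,-0.16],"spin":0,"grip":0},{"offset":[-0.04,0,-0.16],"spin":0,"grip":0}]'
python3 - <<'E'
from h import *
loc(); off((22,-88),.195)
for n in ["side"]:
    p=cams.camera(n)
    for t in landmark_of(p,"bush_face"):
        u=t["uv"]; print(n,t["confidence"],min((np.linalg.norm(proj(p,W(POSE,[[x/1000,.06,.054]]))[0]-u),x) for x in range(-140,-70)))
    im=cv2.resize(p["color"][:,:,::-1],None,fx=5,fy=5,interpolation=cv2.INTER_CUBIC)
    th=np.linspace(0,6.28,40)
    q=proj(p,W(POSE,[(-.084,.06+.027*np.cos(a),.054+.027*np.sin(a)) for a in th]))*5
    q2=proj(p,W(POSE,[(-.07,.06+.027*np.cos(a),.054+.027*np.sin(a)) for a in th]))*5
    cv2.polylines(im,[q.astype(int)],True,(255,0,255),1)
    cv2.imwrite("pics/side4z.png",im[240*5:340*5,250*5:370*5])
E
```

```text
time_s: 8.35
eef_pos: [0.4734, 0.2536, 0.2051]
eef_rot: [0.001, 0.998, -0.063, -0.006]
wrist_force: [-20.7, 3.4, 8.1]
opening: 0.001
t 8.35 local mm [-91.8  59.9  32.1] F [-20.7   3.4   8.1] op 0.001
time_s: 9.22
eef_pos: [0.4375, 0.2582, 0.3675]
eef_rot: [-0.0, 0.998, -0.063, 0.001]
wrist_force: [-1.0, -0.4, 0.5]
opening: 0.002
t 9.22 local mm [-128.    60.   194.5] F [-1.  -0.4  0.5] op 0.002
target [0.5676 0.0925 0.368 ] offset [ 0.15    0.148  -0.0003] spin -0.01
side 0.86 (np.float64(2.750132771543815), -83)
```

View pics/side4z.png

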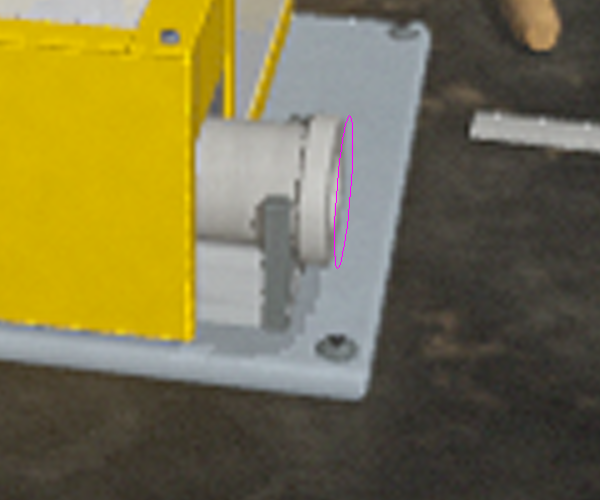

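```bash
python3 - <<'E'
from h import *
p=cams.camera("side")
im=cv2.resize(p["color"][:,:,::-1],None,fx=10,fy=10,interpolation=cv2.INTER_CUBIC)
th=np.linspace(0,6.28,60)
for x,c in ((-.084,(255,0,255)),(-.069,(0,0,255))):
    q=proj(p,W(POSE,[(x,.06+.027*np.cos(a),.054+.027*np.sin(a)) for a in th]))*10+5
    cv2.polylines(im,[q.astype(int)],True,c,1)
q=proj(p,W(POSE,[(-.07,.0925,.014),(-.07,.0925,.066),(-.07,.0275,.066)]))*10+5
cv2.polylines(im,[q.astype(int)],False,(0,160,0),1)
cv2.imwrite("pics/side5z.png",im[255*10:310*10,280*10:340*10])
E
```

```text
(no output)
```

View pics/side5z.png

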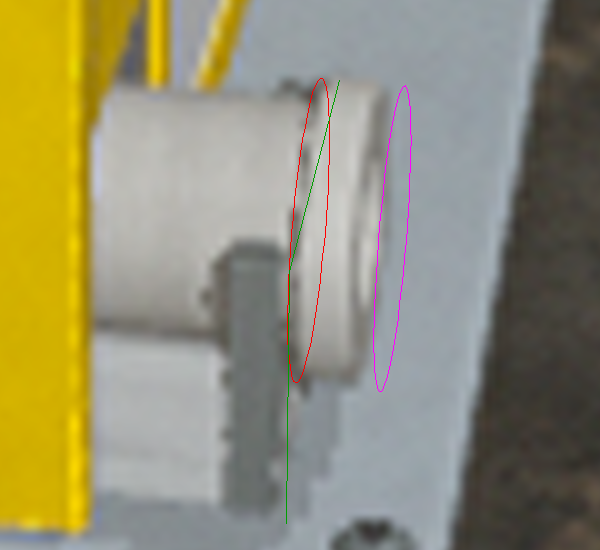

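```bash
python3 -m handwheel '[{"offset":[0.04,0.04,0],"spin":0,"grip":0},{"offset":[0.08,0.08,0],"spin":0,"grip":0},{"offset":[0.12,0.12,0],"spin":0,"grip":0},{"offset":[0.149,0.148,0],"spin":0,"grip":0},{"offset":[0.149,0.148,0],"spin":0,"grip":0},{"offset":[0.149,0.148,0.02],"spin":0,"grip":0},{"offset":[0.149,0.148,0.04],"spin":0,"grip":0},{"offset":[0.149,0.148,0.04],"spin":0,"grip":0}]'
python3 - <<'E'
from h import *
loc(); off((22,-88),.14)
for n in ["side","top"]:
    p=cams.camera(n)
    i=p["color"][140:330,160:400,::-1] if n=="top" else p["color"][100:300,200:400,::-1]; cv2.imwrite(f"pics/{n}6z.png",cv2.resize(i,None,fx=3,fy=3,interpolation=cv2.INTER_CUBIC))
E
```

```text
time_s: 10.38
eef_pos: [0.565, 0.0934, 0.3236]
eef_rot: [-0.0, 0.998, -0.063, -0.003]
wrist_force: [0.2, -0.6, -0.3]
opening: -0.001
t 10.38 local mm [ 19.3 -87.4 150.6] F [ 0.2 -0.6 -0.3] op -0.001
target [0.5676 0.0925 0.313 ] offset [0.0028 0.0006 0.0106] spin 0.04
```

View pics/side6z.png

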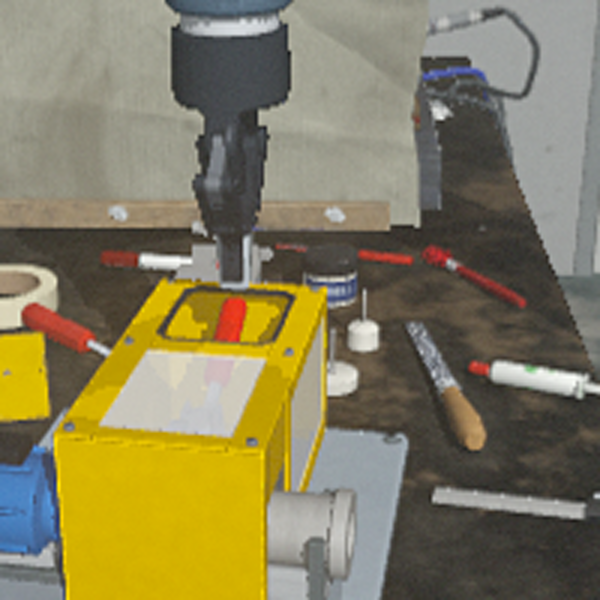

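View pics/top6z.png

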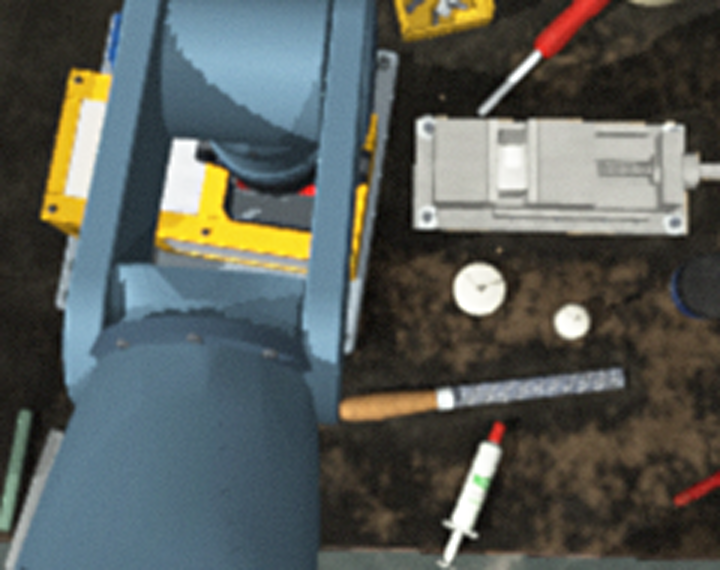

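```bash
python3 -m handwheel '[{"offset":[0.001,0,0],"spin":0,"grip":0},{"offset":[0.001,0,0],"spin":0,"grip":0},{"offset":[0.001,0,0.003],"spin":0,"grip":0},{"offset":[0.001,0,0.006],"spin":0,"grip":0},{"offset":[0.001,0,0.006],"spin":0,"grip":0}]'
python3 -c "from h import *;loc()"
```

```text
time_s: 11.1
eef_pos: [0.5675, 0.0924, 0.3202]
eef_rot: [-0.0, 0.998, -0.063, -0.0]
wrist_force: [0.3, 0.7, 0.6]
opening: 0.002
t 11.1 local mm [ 21.8 -88.1 147.2] F [0.3 0.7 0.6] op 0.002
```

```bash
python3 -m handwheel '[{"offset":[0,0,0.004],"spin":0,"grip":0},{"offset":[0,0,0.008],"spin":0,"grip":0},{"offset":[0,0,0.012],"spin":0,"grip":0},{"offset":[0,0,0.015],"spin":0,"grip":0},{"offset":[0,0,0.018],"spin":0,"grip":0},{"offset":[0,0,0.021],"spin":0,"grip":0},{"offset":[0,0,0.024],"spin":0,"grip":0},{"offset":[0,0,0.024],"spin":0,"grip":0}]'
python3 -c "from h import *;loc()"
python3 -m handwheel '[{"offset":[0,0,0.003],"spin":0,"grip":0},{"offset":[0,0,0.006],"spin":0,"grip":0},{"offset":[0,0,0.008],"spin":0,"grip":0},{"offset":[0,0,0.008],"spin":0,"grip":0}]'
python3 - <<'E'
from h import *
loc()
for n in ["side"]:
    p=cams.camera(n)
    i=p["color"][100:300,200:400,::-1]; cv2.imwrite(f"pics/{n}7z.png",cv2.resize(i,None,fx=3,fy=3,interpolation=cv2.INTER_CUBIC))
E
```

```text
time_s: 12.1
eef_pos: [0.5676, 0.0925, 0.2965]
eef_rot: [-0.0, 0.998, -0.063, -0.0]
wrist_force: [-0.6, 0.3, 0.7]
opening: 0.003
t 12.1 local mm [ 22.  -88.  123.5] F [-0.6  0.3  0.7] op 0.003
time_s: 12.6
eef_pos: [0.5676, 0.0925, 0.2885]
eef_rot: [-0.0, 0.998, -0.063, -0.0]
wrist_force: [0.9, -0.5, 0.8]
opening: -0.001
t 12.6 local mm [ 22.  -88.  115.5] F [ 0.9 -0.5  0.8] op -0.001
```

View pics/side7z.png

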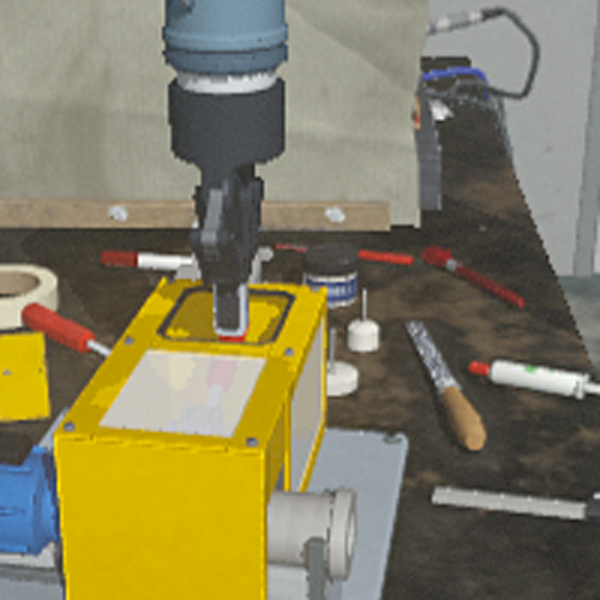

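```bash
python3 -m handwheel '[{"offset":[0,0,0.003],"spin":0,"grip":0},{"offset":[0,0,0.006],"spin":0,"grip":0},{"offset":[0,0,0.009],"spin":0,"grip":0},{"offset":[0,0,0.009],"spin":0,"grip":0}]'
python3 -c "from h import *;loc()"
python3 -m handwheel '[{"offset":[0,0,0.003],"spin":0,"grip":0},{"offset":[0,0,0.006],"spin":0,"grip":0},{"offset":[0,0,0.009],"spin":0,"grip":0},{"offset":[0,0,0.009],"spin":0,"grip":0}]'
python3 - <<'E'
from h import *
loc()
for n in ["side"]:
    p=cams.camera(n)
    i=p["color"][140:240,230:330,::-1]; cv2.imwrite(f"pics/{n}8z.png",cv2.resize(i,None,fx=6,fy=6,interpolation=cv2.INTER_CUBIC))
E
```

```text
time_s: 13.15
eef_pos: [0.5678, 0.0924, 0.2796]
eef_rot: [-0.0, 0.998, -0.063, 0.0]
wrist_force: [1.6, -0.3, 1.9]
opening: -0.002
t 13.15 local mm [ 22.1 -88.1 106.6] F [ 1.6 -0.3  1.9] op -0.002
time_s: 13.65
eef_pos: [0.5676, 0.0924, 0.2704]
eef_rot: [-0.0, 0.998, -0.063, -0.0]
wrist_force: [0.7, 0.0, 1.8]
opening: 0.0
t 13.65 local mm [ 22.  -88.   97.4] F [0.7 0.  1.8] op 0.0
```

View pics/side8z.png

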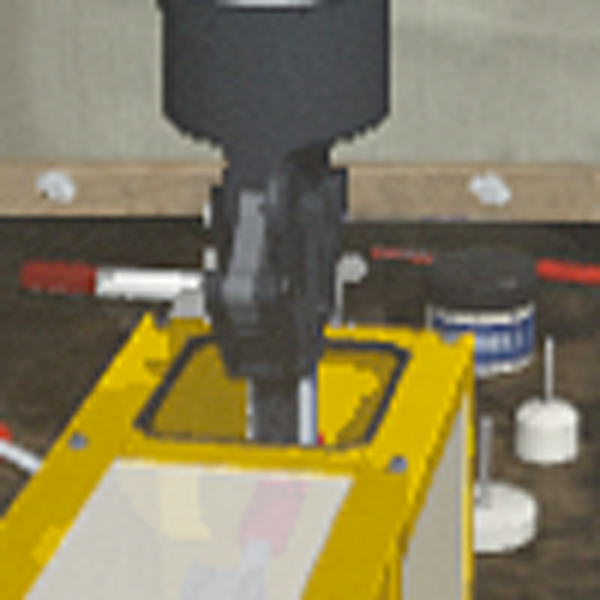

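```bash
python3 - <<'E'
from h import *
a=cv2.imread("pics/side0.png")[170:280,215:315]
p=cams.camera("side")
b=p["color"][170:280,215:315,::-1]; cv2.imwrite("pics/cmp9.png",cv2.resize(np.hstack([a,b]),None,fx=4,fy=4,interpolation=cv2.INTER_CUBIC))
loc()
E
```

```text
t 13.75 local mm [ 21.9 -87.9  97.4] F [ 0.3 -1.   1.4] op 0.003
```

View pics/cmp9.png

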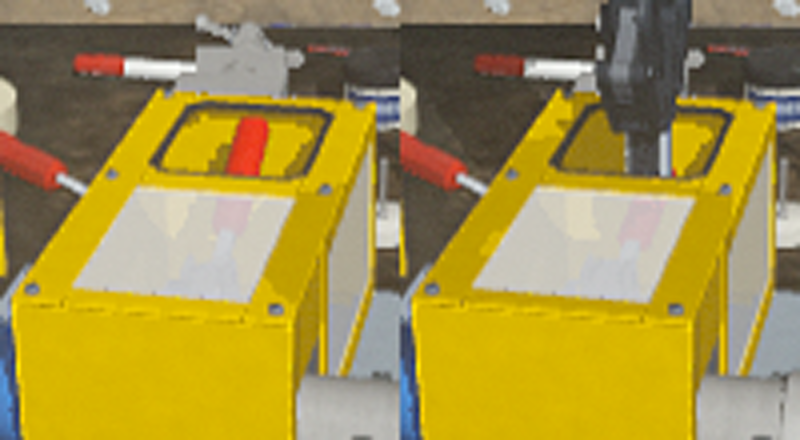

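```bash
python3 -m handwheel '[{"offset":[0,0,0.002],"spin":0,"grip":0},{"offset":[0,0,0.004],"spin":0,"grip":0},{"offset":[0,0,0.006],"spin":0,"grip":0},{"offset":[0,0,0.006],"spin":0,"grip":0}]'
python3 -c "from h import *;loc()"
python3 -m handwheel '[{"offset":[0,0,0.001],"spin":0,"grip":0},{"offset":[0,0,0.002],"spin":0,"grip":0},{"offset":[0,0,0.003],"spin":0,"grip":0},{"offset":[0,0,0.003],"spin":0,"grip":0}]'
python3 -c "from h import *;loc()"
```

```text
time_s: 14.25
eef_pos: [0.5675, 0.0926, 0.2643]
eef_rot: [-0.0, 0.998, -0.063, -0.0]
wrist_force: [0.7, -1.1, 0.8]
opening: 0.002
t 14.25 local mm [ 21.9 -87.9  91.3] F [ 0.7 -1.1  0.8] op 0.002
time_s: 14.75
eef_pos: [0.5676, 0.0926, 0.2614]
eef_rot: [-0.0, 0.998, -0.063, -0.0]
wrist_force: [0.2, -0.6, 0.8]
opening: -0.001
t 14.75 local mm [ 21.9 -87.9  88.4] F [ 0.2 -0.6  0.8] op -0.001
```

```bash
python3 -m handwheel '[{"offset":[0,0,0.001],"spin":0,"grip":0},{"offset":[0,0,0.002],"spin":0,"grip":0},{"offset":[0,0,0.002],"spin":0,"grip":0},{"offset":[0,0,0.002],"spin":0,"grip":0}]'
python3 - <<'E'
from h import *
loc()
p=cams.camera("side")
i=p["color"][140:240,230:330,::-1]; cv2.imwrite("pics/side10z.png",cv2.resize(i,None,fx=6,fy=6,interpolation=cv2.INTER_CUBIC))
E
```

```text
time_s: 15.25
eef_pos: [0.5676, 0.0926, 0.2611]
eef_rot: [0.0, 0.998, -0.063, -0.0]
wrist_force: [-6.0, -1.2, 13.4]
opening: 0.0
t 15.25 local mm [ 22.  -87.9  88.1] F [-6.  -1.2 13.4] op 0.0
```

View pics/side10z.png

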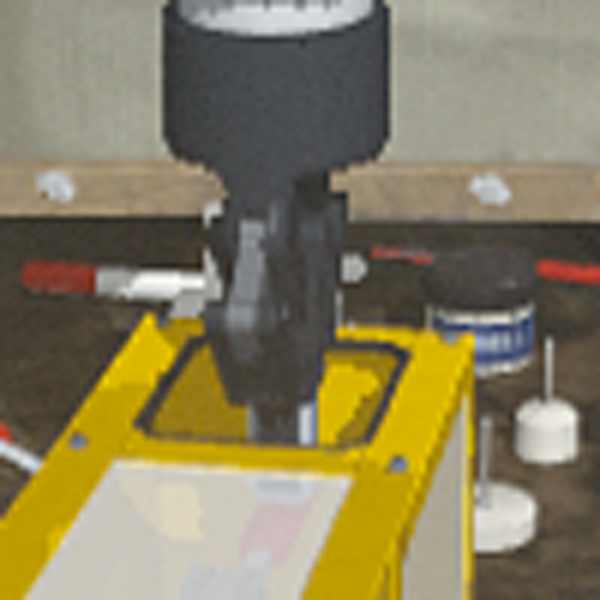

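```bash
python3 -m handwheel '[{"offset":[0,0,0.001],"spin":0,"grip":0},{"offset":[0,0,0.001],"spin":0,"grip":0}]'
python3 -c "from h import *;loc()"
python3 -m handwheel '[{"offset":[0,0,-0.02],"spin":0,"grip":0},{"offset":[0,0,-0.05],"spin":0,"grip":0},{"offset":[0,0,-0.1],"spin":0,"grip":0},{"offset":[0,0,-0.16],"spin":0,"grip":0},{"offset":[0,0,-0.16],"spin":0,"grip":0},{"offset":[-0.06,0.03,-0.16],"spin":0,"grip":0},{"offset":[-0.12,0.06,-0.16],"spin":0,"grip":0},{"offset":[-0.16,0.12,-0.16],"spin":0,"grip":0},{"offset":[-0.16,0.18,-0.16],"spin":0,"grip":0},{"offset":[-0.16,0.24,-0.16],"spin":0,"grip":0},{"offset":[-0.16,0.30,-0.16],"spin":0,"grip":0},{"offset":[-0.16,0.30,-0.16],"spin":0,"grip":0}]'
python3 - <<'E'
from h import *
loc()
for n in ["side","top"]:
    p=cams.camera(n); cv2.imwrite(f"pics/{n}11.png",p["color"][:,:,::-1])
    for t in ["lever_pad","bush_face","clamp_pad"]:
        print(n,t,[(np.round(d["uv"],1).tolist(),round(d["confidence"],2)) for d in landmark_of(p,t)[:2]])
    print("pred pad down",proj(p,W(POSE,[[.021,-.0925,.0865],[.021,-.0735,.1185],[-.084,.06,.054]])).round(1).tolist())
a=cv2.imread("pics/side0.png")[170:320,215:345];b=cv2.imread("pics/side11.png")[170:320,215:345]
cv2.imwrite("pics/cmp11s.png",cv2.resize(np.hstack([a,b]),None,fx=3,fy=3,interpolation=cv2.INTER_CUBIC))
a=cv2.imread("pics/top0.png")[140:270,170:300];b=cv2.imread("pics/top11.png")[140:270,170:300]
cv2.imwrite("pics/cmp11t.png",cv2.resize(np.hstack([a,b]),None,fx=3,fy=3,interpolation=cv2.INTER_CUBIC))
E
```

```text
time_s: 15.55
eef_pos: [0.5677, 0.0926, 0.261]
eef_rot: [0.0, 0.998, -0.063, -0.0]
wrist_force: [-9.5, -0.9, 19.8]
opening: 0.001
t 15.55 local mm [ 22.  -87.8  88. ] F [-9.5 -0.9 19.8] op 0.001
time_s: 17.05
eef_pos: [0.3701, -0.188, 0.4177]
eef_rot: [-0.0, 0.998, -0.066, -0.001]
wrist_force: [0.7, 0.7, -0.0]
opening: 0.001
t 17.05 local mm [-138.6 -391.1  244.7] F [ 0.7  0.7 -0. ] op 0.001
side lever_pad [([320.1, 277.5], 0.17)]
side bush_face [([317.8, 282.0], 0.92)]
side clamp_pad []
pred pad down [[278.2, 221.8], [276.1, 211.5], [318.8, 278.3]]
top lever_pad [([257.9, 200.6], 0.58), ([258.7, 195.8], 0.45)]
top bush_face [([192.7, 234.1], 0.79)]
top clamp_pad [([351.5, 248.7], 0.55)]
pred pad down [[261.1, 203.4], [252.5, 199.9], [195.2, 237.5]]
```

View pics/cmp11s.png

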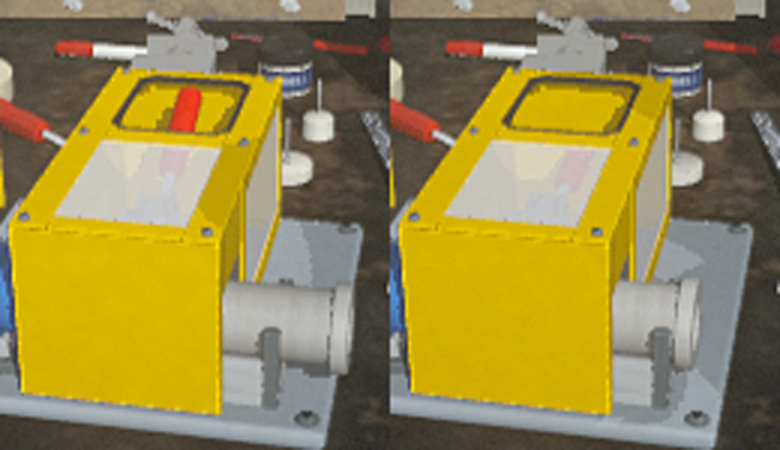

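View pics/cmp11t.png

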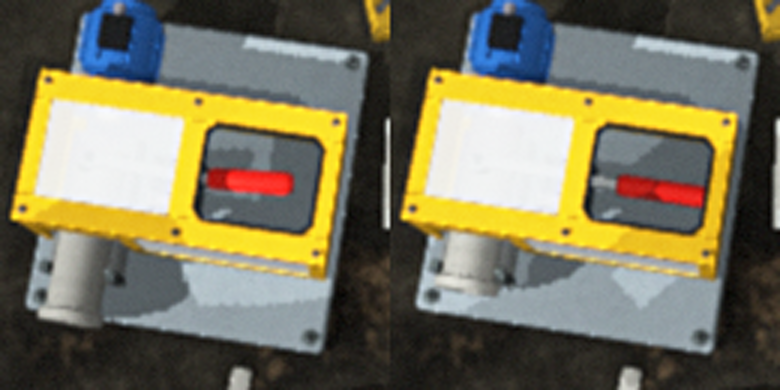

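```bash
python3 - <<'E'
from h import *
from scipy.optimize import least_squares
p=cams.camera("top"); q=cams.camera("side")
def red(im):
    im=im.astype(int); return (im[...,0]>110)&(im[...,1]<75)&(im[...,2]<75)
def end(im):
    m=red(im)[190:215,235:285]; v,u=np.nonzero(m); u=u+235;v=v+190
    return u.min(),u.max(),v[u>u.max()-4].mean(),v[u<u.min()+4].mean()
im0=cv2.imread("pics/top0.png")[:,:,::-1]
print("up",end(im0),"down",end(p["color"]))
def pad(phi,s,x=.021): # s along grip from pad centre outward
    a,b=.0655,.0605; t=.42
    # at phi: rotate
    A=a*np.cos(phi)+b*np.sin(phi); B=b*np.cos(phi)-a*np.sin(phi)
    e=t-phi
    return [x,-.008-A-s*np.cos(e),.058+B+s*np.sin(e)]
for phi in (0,.36,.39,.42): print(phi,proj(p,W(POSE,[pad(phi,-.039),pad(phi,0),pad(phi,.039)])).round(1).tolist(),np.round(pad(phi,0),4))
im=cv2.resize(p["color"][:,:,::-1],None,fx=8,fy=8,interpolation=cv2.INTER_CUBIC)[160*8:235*8,220*8:295*8]
cv2.imwrite("pics/top12.png",im)
im=cv2.resize(q["color"][:,:,::-1],None,fx=8,fy=8,interpolation=cv2.INTER_CUBIC)[185*8:255*8,220*8:300*8]
cv2.imwrite("pics/side12.png",im)
loc()
E
```

```text
up (np.int64(239), np.int64(267), np.float64(200.6206896551724), np.float64(199.08)) down (np.int64(245), np.int64(274), np.float64(205.0), np.float64(201.43478260869566))
0 [[238.6, 199.0], [252.5, 199.9], [267.0, 200.9]] [ 0.021  -0.0735  0.1185]
0.36 [[244.7, 200.8], [260.3, 202.9], [275.9, 205.1]] [ 0.021  -0.0906  0.0915]
0.39 [[245.1, 200.9], [260.7, 203.2], [276.4, 205.4]] [ 0.021  -0.0916  0.0891]
0.42 [[245.5, 201.1], [261.1, 203.4], [276.8, 205.7]] [ 0.021  -0.0925  0.0865]
t 17.55 local mm [-137.8 -387.   245.7] F [ 0.1 -0.7 -0.2] op 0.0
```

View pics/top12.png

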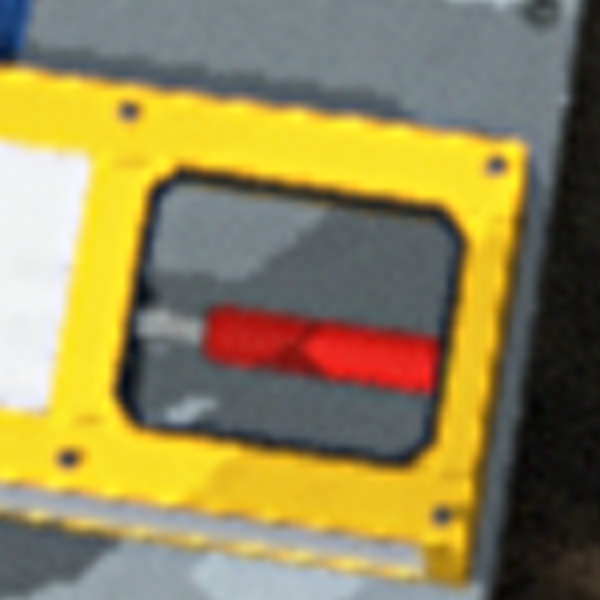

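View pics/side12.png

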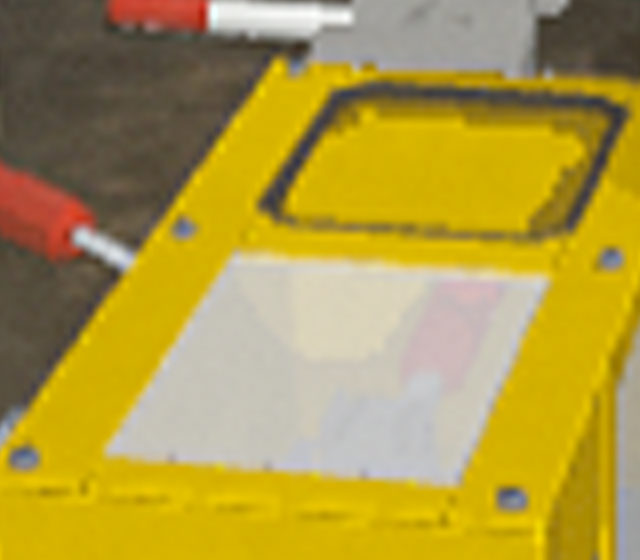

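```bash
python3 - <<'E'
from h import *
ctrl.hand_in(); loc()
E
```

```text
the job is handed in; nothing more can be done
the job is handed in; nothing more can be done
```

I pushed the bush home, pressed the red lever down until it stopped hard, and withdrew. I handed the job in at about 17.6 s of the 51 s allowed, with the arm clear of everything.

- **Bush:** I pushed its flange with closed fingers. Resistance rose from about 5 N to 21 N at the end. The camera puts the face within about 1–2 mm of x = -84 mm, with the flange's inner face against the horseshoe stop.
- **Lever:** I pressed it straight down through the window. It stopped hard with the fingertip at about 88 mm, against roughly 86.5 mm expected, and the force rose to 20 N. After I withdrew, the lever stayed down in both cameras. The picture only fixes its angle to about 0.36–0.42 rad, so I take it as locked because it stopped hard and stayed down, not because I measured the angle.
- **What disagreed:**
    - The pressing force read about 2 N at most on the way down, not the 5–6 N expected half-way.
    - At the final stop there was a sideways force of about 9 N, which I took to be friction and arm coupling.
    - The `clamp_pad` could not be seen directly: the side camera gave no detection, and the top one's was a false hit near the felt bob.
- **Guard:** the side view showed the fingers clear of the window edging, but clearance along the polisher's y could not be seen, so I can't fully rule out light contact.

The arm did not go near the loose things, and they looked unmoved in the last pictures, though I did not measure them.

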